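# Comb cinnamon sticks into the spice tray

## Task

Take the little wooden rake from its stand, set its crossbar down on both rims of the grooved tray at one end of the grooves' field, and comb it across the grooves to the other end with the bar kept lightly pressed on the rims all the way, until all four cinnamon sticks have rolled into grooves and lie parallel, fully down. Use only the rake on the sticks, go gently (never press the rake on the tray or a stick with more than about 15 N), disturb nothing else, and stand the rake back upright on its stand, level, in the middle.

Things in the scene. Friction and masses are not known exactly. Their poses are not given: they have to be found in the camera images.
- tray: Fixed wooden spice tray, 144 (x) by 264 (y) mm, alike both ways round. Origin: centre of its underside, on the counter. Ten straight grooves run along its own x, side by side along its y: pitch 18, each 12 wide, 10 deep, 116 long, centres at y = -81, -63 ... +81 mm. Groove floors 7 mm, tops of the ridges between them 17 mm above the counter.
- tray_landing (a point): Middle of the flat landing at the tray's +y end, at ridge height (17 mm above the counter), 108 mm from the tray's origin. The landing spans y = 87 to 126 mm; there is the same one at the -y end. The end walls beyond, at y = -129 and +129 mm, are lower (24 mm) than the rims.
- tray_rim (a point): Middle of the top of the tray's rim at x = +65 mm, 32 mm above the counter; 14 mm thick, full length along y, topped with dark rubber; the same at x = -65 mm. The rake's bar slides on both. The rims are out of level, differently each time: one end 1.7 to 3.7 mm too high, the other as much too low, even slope, same on both rims. Rubber gives 1 mm per 24 N on the bar.
- stand: Fixed wooden rake stand, 144 (x) by 56 (y) mm. Origin: centre of its underside, on the counter. Two upright cheeks at x = -65 and +65 mm (14 thick), flat tops 32 mm above the counter, carry the ends of the rake's crossbar; the pins hang between them. The rake starts near its middle, the crossbar about along the stand's x.
- rake_grip (a point): Middle of the handle of the loose wooden rake (about 250 g, alike both ways round). The handle is an upright block, 56 (x, along the crossbar) by 24 mm (y, grip it across this), from 14 to 80 mm above the crossbar's underside; this point is 52 mm above that underside, so 84 mm above the counter with the bar on the stand or on the tray's rims. z up.
- rake_bar (a point): Middle of the underside of the rake's crossbar, which is 170 (x) by 22 (y) by 14 mm high. A single row of seven round-tipped steel pins 6 mm thick, from x = -48 to +48 mm (16 apart), reaches 12 mm below it: with the bar on the rims the pins pass about 3 mm above the ridges, over the sunk sticks, and push those that lie on top.
- stick1: Cinnamon stick, a stiff brown round rod 90 mm long and 10 mm thick, 12 g, loose. Origin at its centre, its x along the stick. It starts askew on top of the ridges (centre 22 mm above the counter); down in a groove its centre is 12 mm above the counter, its top level with the ridges.
- stick2: Cinnamon stick, a stiff brown round rod 90 mm long and 10 mm thick, 12 g, loose. Origin at its centre, its x along the stick. It starts askew on top of the ridges (centre 22 mm above the counter); down in a groove its centre is 12 mm above the counter, its top level with the ridges.
- stick3: Cinnamon stick, a stiff brown round rod 90 mm long and 10 mm thick, 12 g, loose. Origin at its centre, its x along the stick. It starts askew on top of the ridges (centre 22 mm above the counter); down in a groove its centre is 12 mm above the counter, its top level with the ridges.
- stick4: Cinnamon stick, a stiff brown round rod 90 mm long and 10 mm thick, 12 g, loose. Origin at its centre, its x along the stick. It starts askew on top of the ridges (centre 22 mm above the counter); down in a groove its centre is 12 mm above the counter, its top level with the ridges.
- jar1: Spice jar with wooden cap, 48 mm across, 102 mm high, loose bystander. Origin: centre of its underside.
- jar2: Spice jar with wooden cap, 48 mm across, 102 mm high, loose bystander. Origin: centre of its underside.
- jar3: Spice jar with wooden cap, 48 mm across, 102 mm high, loose bystander. Origin: centre of its underside.
- pinch_bowl: Small white bowl, 60 mm across, 30 mm high, loose bystander beside the stand. Origin: centre of its underside.
- jar_lid: Wooden jar lid, a disc 44 mm across, 18 mm high, loose bystander beside the tray. Origin: centre of its underside.
- spoon: Wooden spoon 190 mm long lying on the counter, loose bystander.
Things that resemble listed ones, but are neither listed nor needed, are in the scene too. What is shaped like the stick1 but purple is not meant.

How it is judged:
By the outcome, as a careful person would: the job done as asked, in the order asked, and still so for the second after the job is handed in, with the robot touching nothing.
It also fails if it takes over 64 s, if anything falls off the work surface, if the arm or the gripper's body presses on something with over 40 N, if the wrist force passes 120 N, or if a joint passes its speed limit or range.

## Robot

A 6-joint arm with a two-finger parallel gripper is mounted at the origin on the work surface. World frame = base frame: x ahead of the robot, y to its left, z up, the work surface at z = 0. Lengths are in mm, angles in degrees, forces in N, time in s.
With the tool pointing down it reaches from about 300 to 850 mm from the base axis. Payload 4.2 kg.
Tool frame: the origin (TCP) lies midway between the tips of the shut fingers; the grasp point (between the pads) lies 19 mm behind it; z points along the fingers, x is the direction in which the jaws open and shut, and the axes are right-handed (so a half turn about z gives the same grasp; the last joint's range is limited). The gripper opens to 91 mm and grips with 3 to 60 N. Pads are 32 mm wide; open, the fingers measure 118 mm over their backs; the gripper's body (76 mm by 178 mm) begins 60 mm behind the grasp point.
Start: joints at [74.198, 18.312, 89.639, -0, 72.044, -1.146], TCP at [145.488, 556.306, 213.976] pointing down, gripper open.
Joint ranges: [-177.97, 177.97], [-48.28, 115.42], [12.27, 149.76], [-77.06, 257.06], [2.81, 150.46], [-146.56, 146.56]. Speed limits (degrees/s): [147.25, 147.25, 180, 180, 180, 180].

## Interface

Orientations are given as [roll, pitch, yaw] about the fixed x, y, z axes, in that order (R = Rz(yaw) Ry(pitch) Rx(roll)).
In Python, from workcell import monitor, vision, job, models gives the robot as it stands.
- The arm moves only by the shell command python3 -m creep 'ROWS' [FORCE]. ROWS is text: rows parted by semicolons, each of 7 numbers parted by spaces: the shift along the world's x, y, z in cm, then the turn, a rotation vector about the world's x, y, z in rad, then the gripper's target within -1 to 1 (shut at 1, half-way at 0, fully open at -1). In form: tx ty tz ax ay az hand; .... A call has 1 to 12 rows; each row shifts and turns the pose as measured when the row begins; what a row does not reach is not made up. A row lasts 1/12 s, in which the tool goes at most 41.7 mm and 7.16 degrees, less where a joint would pass 70% of its speed; a pose out of reach is approached as far as the arm can. A call is refused whole if a number of a shift passes 4.17 or a number of a turn 0.125, either way. A call with a gripper value outside its range is refused whole. The fingers move at their own pace and stop on an object; FORCE is the grip in N (left out, the last holds). Time passes only in rows, so rows that do not move let the fingers close. It gives the time, the measured TCP pose, the force and the opening at its end, in the units of the state.
- monitor.state(): the state, without advancing time (a new reading comes with each control period).
- vision.grab_frame(name): name is "side" or "top"; returns a dict with "img" (480x640x3 uint8, red, green, blue), "mtx" (3x3 intrinsics, pixels), "dist_coeffs" ([k1, k2, p1, p2, k3] as OpenCV has them; the pictures are not rectified), "view" (4x4, takes a point from world to camera coordinates). Camera axes: x right, y down, z forward; pixel columns grow to the right and rows downward; lengths in mm; the calibration is good to about 2 mm. A picture is of the moment at which its call begins. There is no depth.
- job.job_done(): hands the job in, once; it reports no verdict.
Trained networks look in the newest picture that a camera, given by its name, has taken for a name from the list of things; names that differ only in an ending like _2 or _b are one class to them, and where a whole thing is asked for, a point or a joint stands for the part that bears it (a point fixed in the world has none). Each returns a list of dicts, best first, with "confidence" (0 to 1); they miss things now and then, are a little off and sometimes report something else, mostly with a low value. They report only what shows in the picture. A call takes as long as a camera call. They do not tell look-alikes from the thing itself.
- models.search_frame(camera, query): "rect" ([left, top, right, bottom] in pixels, round what is visible of it).
- models.mark_of(camera, query): "at" ([column, row] in pixels: a listed point, or the origin of a listed thing).
The state is a dict: "time_s": time; "qpos": joint angles; "qvel": joint speeds; "effort": joint torques, N m; "ee_pos": TCP position; "ee_rot": TCP orientation; "force": force on the tool from outside, world axes, zero at the start; "torque": the same for the moment, N m; "gripper_width": finger opening in mm.
Only numpy, scipy, OpenCV 4.12 (cv2) and the standard library are available. Lean on these libraries where they do the work, as an engineer would, in place of code of your own. Each camera call takes 0.05 s, during which the arm holds its last target.

## Working session

There is one attempt and no reset: what is moved stays moved. The work goes in short steps, Python scripts to look and compute and a shell command to move; the robot and the scene stay as the last step left them, time stands still between calls to the robot, and variables do not carry over. Pictures are saved under pics/ and viewed, and the job is handed in when it is done.

```bash
ls; mkdir -p pics; python3 - <<'E'
from workcell import monitor, vision
import cv2
print(monitor.state())
for n in("side","top"):
    f=vision.grab_frame(n); cv2.imwrite(f"pics/{n}0.png",f["img"][:,:,::-1]); print(n,f["mtx"].tolist(),f["dist_coeffs"],f["view"].tolist())
E
```

```text
pics
{'time_s': 0.0, 'qpos': array([ 7.41976214e+01,  1.83527592e+01,  8.97058636e+01, -1.47817601e-03,
        7.20434247e+01, -1.14396493e+00]), 'qvel': array([-0.04296531, -0.10232665,  0.00651321,  0.07722278,  0.03677948,
       -0.00321702]), 'effort': array([ 2.16493470e-03, -4.12480795e+01, -2.31975514e+01,  7.30164559e-02,
        4.59786085e-02, -1.57851905e-04]), 'ee_pos': array([145.35972118, 555.80842582, 213.11274543]), 'ee_rot': array([-1.79999368e+02,  1.02055210e-01,  7.53420438e+01]), 'force': array([ 0.31172129,  0.96876762, -0.98811984]), 'torque': array([0.07868176, 0.02979542, 0.0141962 ]), 'gripper_width': 91.00234018727974}
side [[457.4865419235729, 0.0, 323.9779909477615], [0.0, 457.4865419235729, 245.44741162249414], [0.0, 0.0, 1.0]] [-0.02575347  0.          0.          0.          0.        ] [[-0.9900204761503126, -0.1402302126026171, 0.013962244681039225, 538.9117833802222], [-0.09897480369641892, 0.6213716146638136, -0.7772395414049263, 133.7722359290888], [0.10031672361258484, -0.7708649712910232, -0.6290498795804085, 916.8751102582195], [0.0, 0.0, 0.0, 1.0]]
top [[604.5677534698971, 0.0, 326.1574862265104], [0.0, 604.5677534698971, 241.87725670468936], [0.0, 0.0, 1.0]] [-0.16343479  0.          0.          0.          0.        ] [[-0.0024503048190987918, -0.9998205974012226, -0.01878214627127488, -10.144998109898282], [-0.9927921735762346, 0.004682779598474467, -0.11975713615901051, 547.4905636769171], [0.11982360406893613, 0.01835332633323387, -0.9926255383176661, 1259.8930605233566], [0.0, 0.0, 0.0, 1.0]]
```

View pics/top0.png

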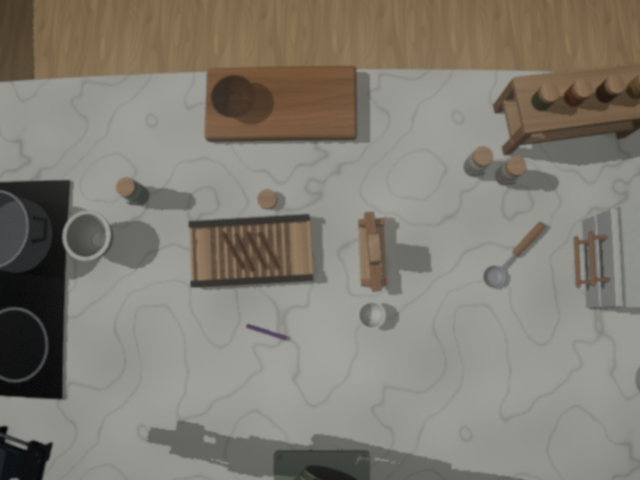

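View pics/side0.png

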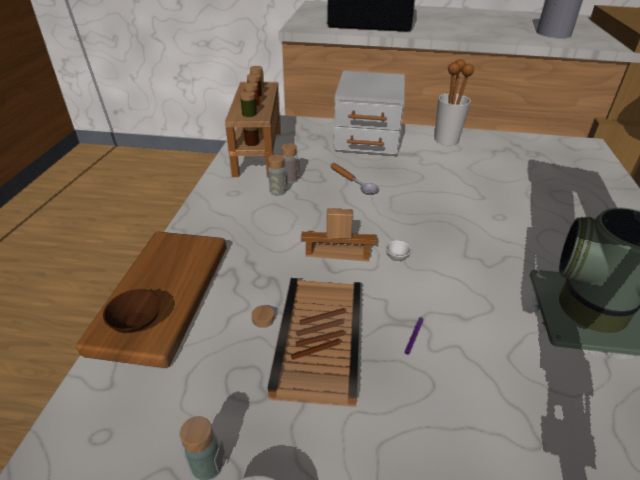

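The candidates for the rake are the item on the stand at top (372,252) and the drawer-unit handles at (590,260). The candidates for sticks are the four brown rods at (225–280,250) and the purple one at (267,332), which is not meant. Next I'll take close crops and measure.

```bash
cat > h.py <<'E'
import numpy as np, cv2
from workcell import monitor, vision, models, job
def grab(n):
    return vision.grab_frame(n)
def ray(f,uv):
    p=cv2.undistortPoints(np.array([[uv]],float),f["mtx"],f["dist_coeffs"])[0,0]
    R=f["view"][:3,:3];t=f["view"][:3,3]
    return -R.T@t, R.T@np.array([p[0],p[1],1])
def at(f,uv,z):
    c,d=ray(f,uv); return (c+d*(z-c[2])/d[2])
def proj(f,P):
    P=np.atleast_2d(np.array(P,float))
    return cv2.projectPoints(P,cv2.Rodrigues(f["view"][:3,:3])[0],f["view"][:3,3],f["mtx"],f["dist_coeffs"])[0][:,0]
def crop(f,box,s,name,lines=()):
    im=f["img"][:,:,::-1].copy(); l,t,r,b=box
    c=cv2.resize(im[t:b,l:r],None,fx=s,fy=s,interpolation=cv2.INTER_CUBIC)
    for P,col in lines:
        q=proj(f,P); q=((q+0.5-[l,t])*s).astype(int)
        cv2.polylines(c,[q.reshape(-1,1,2)],False,col,1,cv2.LINE_AA)
    cv2.imwrite(name,c)
E
python3 - <<'E'
from h import *
for n in("top","side"):
    f=grab(n)
    crop(f,(180,200,400,330) if n=="top" else (255,190,425,410),3.6 if n=="top" else 2.7,f"pics/c_{n}.png")
    for q,z in [("tray_rim",32),("tray",0),("tray_landing",17),("stand",0),("rake_grip",84),("rake_bar",32),("stick1",22),("jar1",0),("jar_lid",0),("pinch_bowl",0),("spoon",0)]:
        for r in models.mark_of(n,q)[:6]:
            print(n,q,np.round(r["at"],1),round(r["confidence"],2),np.round(at(f,r["at"],z)[:2],0))
E
```

```text
top tray_rim [245.4 217.9] 0.88 [601. 162.]
top tray [503.3 172.5] 0.73 [ 707. -410.]
top tray [253.3 254.4] 0.65 [524. 149.]
top tray_landing [204.3 254.1] 0.89 [524. 254.]
top tray_landing [515.4 253.7] 0.68 [ 521. -425.]
top stand [373.5 252. ] 0.92 [ 529. -115.]
top stand [202.  255.1] 0.66 [523. 263.]
top rake_grip [372.3 248.8] 0.89 [ 527. -108.]
top rake_bar [374.  252.2] 0.9 [ 525. -114.]
top stick1 [230.5 250.2] 0.74 [532. 196.]
top stick1 [259.2 247.9] 0.71 [536. 133.]
top stick1 [243.5 252.2] 0.57 [527. 167.]
top stick1 [269.7 329. ] 0.54 [362. 109.]
top stick1 [264.7 250.3] 0.44 [531. 121.]
top jar1 [500.3 174.9] 0.96 [ 701. -403.]
top jar1 [473.6 166.9] 0.87 [ 719. -343.]
top jar1 [142.3 195. ] 0.85 [660. 405.]
top jar_lid [267.  203.9] 0.7 [637. 120.]
top pinch_bowl [373.7 314.9] 0.72 [ 392. -114.]
top spoon [515.1 252.8] 0.96 [ 525. -429.]
side tray_rim [282.4 325.6] 0.86 [600. 156.]
side tray [317.7 344.3] 0.96 [533. 164.]
side tray [261.4 317.8] 0.32 [651. 116.]
side tray_landing [310. 386.] 0.98 [530. 265.]
side tray_landing [318.1 325.9] 0.31 [537. 134.]
side stand [339.7 249.7] 0.8 [ 524. -116.]
side stand [291.7 181.1] 0.33 [ 693. -398.]
side rake_grip [336.7 221.6] 0.62 [ 533. -109.]
side rake_bar [340.  237.9] 0.72 [ 525. -119.]
side stick1 [323.8 313.7] 0.82 [530. 107.]
side stick1 [322.4 337.3] 0.69 [524. 164.]
side stick1 [313.4 347. ] 0.64 [537. 188.]
side stick1 [413.8 336.3] 0.54 [360. 137.]
side stick1 [318.9 326.9] 0.49 [534. 141.]
side jar1 [207.4 465.7] 0.83 [659. 410.]
side jar1 [276.6 188.8] 0.57 [ 726. -351.]
side jar1 [295.7 179.2] 0.56 [ 684. -410.]
side jar_lid [263.7 321. ] 0.95 [645. 123.]
side jar_lid [339.5 220.6] 0.45 [ 538. -230.]
side pinch_bowl [395.6 261.5] 0.86 [395. -94.]
side spoon [355.2 179.8] 0.65 [ 516. -434.]
```

View pics/c_top.png

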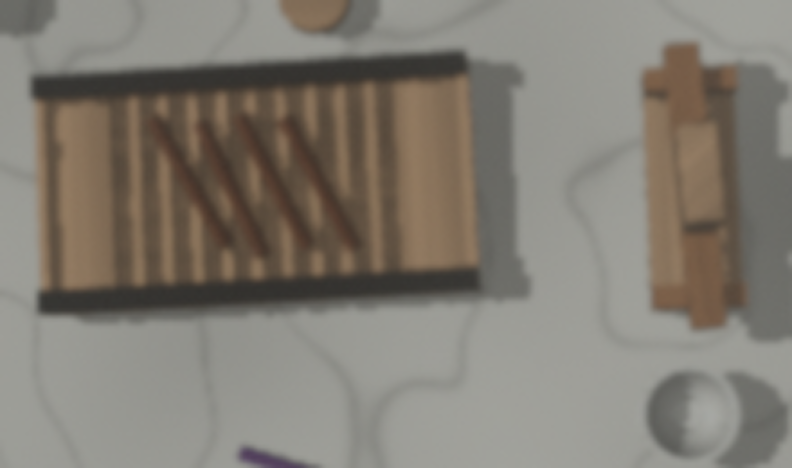

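View pics/c_side.png

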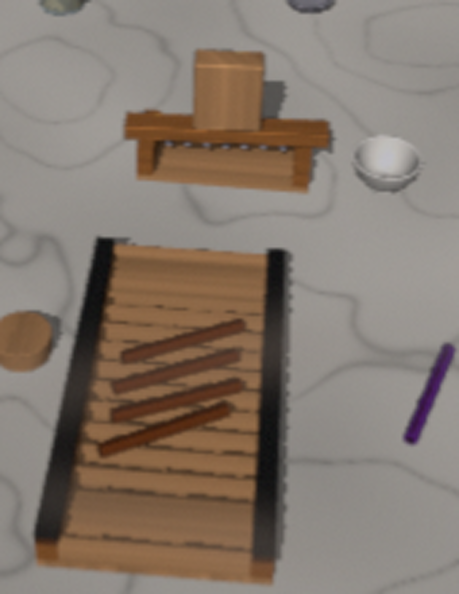

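```bash
python3 - <<'E'
from h import *
f=grab("top"); g=grab("side")
def T(pts,z): return np.array([at(f,[a/3.6+180-.5,b/3.6+200-.5],z)[:2] for a,b in pts])
def S(pts,z): return np.array([at(g,[a/2.7+255-.5,b/2.7+190-.5],z)[:2] for a,b in pts])
def show(n,A): print(n,np.round(A,1).tolist(),"mean",np.round(A.mean(0),1))
a=T([(33,78),(465,52),(479,288),(39,313)],32); show("tray top",a)
print([np.degrees(np.arctan2(*(d)[::-1])) for d in (a[0]-a[1],a[3]-a[2],a[1]-a[2],a[0]-a[3])])
b=S([(38,540),(97,238),(287,250),(275,562)],32);show("tray side",b)
print([np.degrees(np.arctan2(*(d)[::-1])) for d in (b[0]-b[1],b[3]-b[2],b[1]-b[2],b[0]-b[3])])
c=T([(643,72),(737,66),(652,308),(746,306)],32);show("stand top",c)
print([np.degrees(np.arctan2(*(d)[::-1])) for d in (c[0]-c[2],c[1]-c[3])])
d=T([(664,46),(699,43),(725,326),(692,329)],46);show("bar top",d)
print([np.degrees(np.arctan2(*(e)[::-1])) for e in (d[0]-d[3],d[1]-d[2])])
d=T([(678,125),(717,121),(723,221),(684,228)],112);show("handle top",d)
print([np.degrees(np.arctan2(*(e)[::-1])) for e in (d[0]-d[3],d[1]-d[2])])
d=S([(125,113),(328,121)],46);show("bar side rear",d)
print([np.degrees(np.arctan2(*(e)[::-1])) for e in (d[0]-d[1],)])
d=S([(194,65),(264,68),(264,55),(196,50)],112);show("handle side",d)
E
```

```text
tray top [[594.4, 287.2], [608.3, 25.4], [467.1, 17.0], [452.4, 280.2]] mean [530.6 152.5]
[np.float64(93.05033012264009), np.float64(93.19493425471262), np.float64(3.4080349542482944), np.float64(2.8295378810653276)]
tray side [[593.3, 291.2], [610.2, 28.0], [466.6, 18.9], [452.6, 284.9]] mean [530.7 155.7]
[np.float64(93.66885776563609), np.float64(92.9988222573597), np.float64(3.654147052288706), np.float64(2.570778750351562)]
stand top [[595.7, -80.9], [599.0, -137.1], [454.9, -85.0], [455.8, -140.5]] mean [ 526.4 -110.8]
[np.float64(1.6733969301531288), np.float64(1.3539646193807475)]
bar top [[608.9, -92.9], [610.6, -113.7], [443.5, -126.9], [441.9, -107.7]] mean [ 526.2 -110.3]
[np.float64(5.0327657056703865), np.float64(4.5307902550879176)]
handle top [[553.0, -97.3], [555.1, -119.1], [499.1, -121.8], [495.3, -100.0]] mean [ 525.6 -109.6]
[np.float64(2.7083257384026926), np.float64(2.6855411917084524)]
bar side rear [[613.8, -111.3], [444.6, -127.3]] mean [ 529.2 -119.3]
[np.float64(5.395700002619704)]
handle side [[554.5, -96.4], [499.3, -101.1], [501.0, -119.1], [555.7, -117.4]] mean [ 527.6 -108.5]
```

```bash
python3 - <<'E'
from h import *
def wire(c,yaw,slope,X=72,Y=132,z0=32):
    a=np.radians(yaw);R=np.array([[np.cos(a),-np.sin(a)],[np.sin(a),np.cos(a)]])
    L=[]
    for s in(-1,1):
        for xx in (X,X-14):
            pts=[(s*xx,-Y,z0-slope),(s*xx,Y,z0+slope)]
            L.append([np.r_[np.array(c)+R@p[:2],p[2]] for p in np.array(pts,float)])
    return L
for n,bx in(("side",[(265,275,370,310),(265,370,370,410)]),("top",[(183,205,223,295),(285,205,325,295)])):
    f=grab(n)
    for i,b in enumerate(bx):
        crop(f,b,7.5 if n=="side" else 6,f"pics/e_{n}{i}.png")
ims=[cv2.imread(f"pics/e_side{i}.png") for i in(0,1)]
cv2.imwrite("pics/e_side.png",np.vstack(ims))
ims=[cv2.imread(f"pics/e_top{i}.png") for i in(0,1)]
cv2.imwrite("pics/e_top.png",np.hstack(ims))
E
```

```text
(no output)
```

View pics/e_side.png

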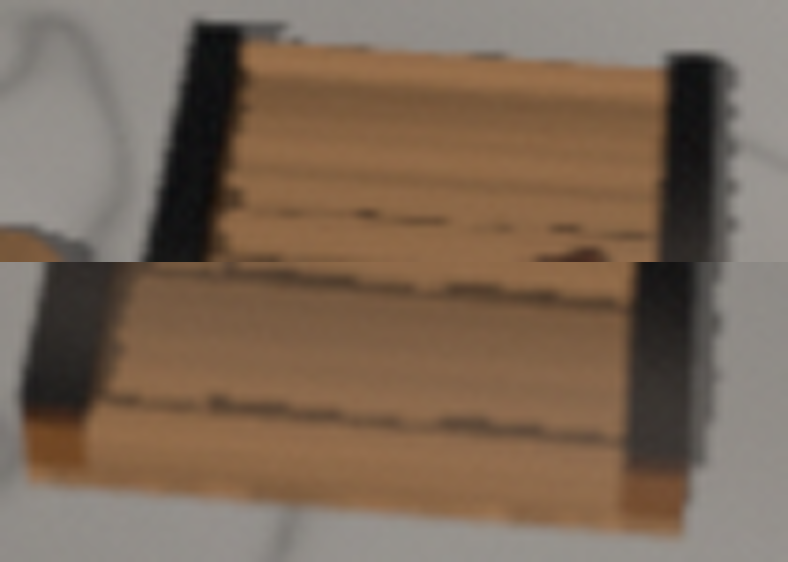

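View pics/e_top.png

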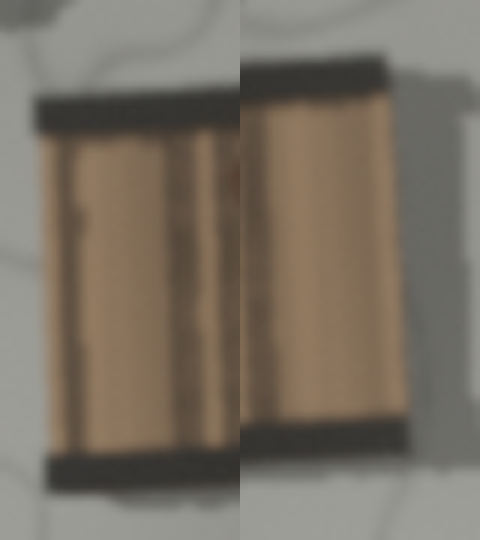

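```bash
python3 - <<'E'
from h import *
g=grab("side"); f=grab("top")
c=np.array([530.6,154]);a=np.radians(3.1);R=np.array([[np.cos(a),-np.sin(a)],[np.sin(a),np.cos(a)]])
for (x,y) in((72,132),(-72,132),(72,-132),(-72,-132)):
    p=c+R@[x,y]
    q=proj(g,[[*p,z] for z in(0,24,29,32,35)])
    if y>0: print((x,y),np.round((q-[265,370]+.5)*7.5,0).tolist())
    else: print((x,y),np.round((q-[265,275]+.5)*7.5,0).tolist())
E
```

```text
(72, 132) [[32.0, 227.0], [25.0, 164.0], [24.0, 151.0], [23.0, 143.0], [22.0, 135.0]]
(-72, 132) [[686.0, 283.0], [693.0, 221.0], [694.0, 208.0], [695.0, 200.0], [696.0, 192.0]]
(72, -132) [[202.0, 103.0], [199.0, 40.0], [198.0, 27.0], [198.0, 19.0], [198.0, 11.0]]
(-72, -132) [[718.0, 140.0], [723.0, 77.0], [724.0, 64.0], [725.0, 56.0], [726.0, 48.0]]
```

```bash
python3 -m creep '2 -3.5 0 0 0 0.03 -1;2 -3.5 0 0 0 0.03 -1;2 -3.5 0 0 0 0.03 -1;2 -3.5 0 0 0 0.03 -1;2 -3.5 0 0 0 0.03 -1;2 -3.5 0 0 0 0.03 -1;2 -3.5 0 0 0 0.03 -1;2 -3.5 0 0 0 0.03 -1;2 -3.5 0 0 0 0.03 -1;2 -3.5 0 0 0 0.03 -1;2 -3.5 0 0 0 0.03 -1;2 -3.5 0 0 0 0 -1' 40
```

```text
time_s: 2.6
ee_pos: [386.9, 127.1, 214.5]
ee_rot: [179.7, -0.4, 96.1]
force: [0.4, 0.5, 0.1]
gripper_width: 91.5
```

```bash
python3 -m creep '2 -3.5 0 0 0 0 -1;2 -3.5 0 0 0 0 -1;2 -3.5 0 0 0 0 -1;2 -3.5 0 0 0 0 -1;2 -3.5 0 0 0 0 -1;2 -3.5 0 0 0 0 -1;1.6 -2.3 0 0 0 -0.02 -1;0 0 0 0 0 0 -1'
```

```text
time_s: 3.27
ee_pos: [528.4, -122.6, 216.2]
ee_rot: [179.2, -0.3, 94.4]
force: [0.7, 0.2, -0.1]
gripper_width: 91.2
```

```bash
cat >> h.py <<'E'
from scipy.spatial.transform import Rotation as Ro
def need(pos,yaw,rpy=(180,0)):
    s=monitor.state(); T=Ro.from_euler('xyz',[rpy[0],rpy[1],yaw],degrees=True); M=Ro.from_euler('xyz',s["ee_rot"],degrees=True)
    print("d cm",np.round((np.array(pos)-s["ee_pos"])/10,2),"rv",np.round((T*M.inv()).as_rotvec(),4),"t",round(s["time_s"],2),"F",np.round(s["force"],1),"tq",np.round(s["torque"],2))
E
python3 -c "
from h import *
need([526,-110.5,65],94.7)
f=grab('top');crop(f,(320,180,440,300),5,'pics/g1.png')"
```

```text
d cm [ -0.24   1.21 -15.12] rv [-0.0056  0.0133  0.0047] t 3.27 F [ 0.7  0.2 -0.1] tq [0.04 0.03 0.02]
```

View pics/g1.png

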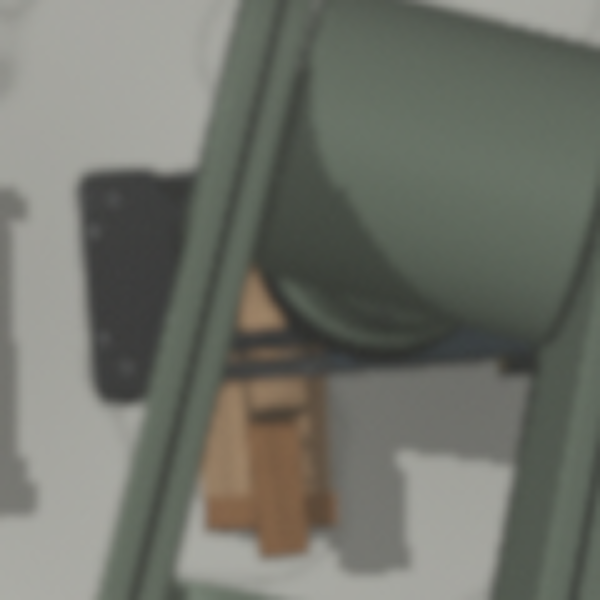

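```bash
python3 -m creep '-0.2 1.2 0 -0.006 0.013 0.005 -1;0 0 -3 0 0 0 -1;0 0 -3 0 0 0 -1;0 0 0 0 0 0 -1' ; python3 -c "
from h import *
need([526,-110.5,65],94.7)
f=grab('side');crop(f,(250,130,450,280),4,'pics/g2.png')"
```

```text
time_s: 3.65
ee_pos: [523.5, -103.6, 156.5]
ee_rot: [-180.0, -0.1, 94.9]
force: [-0.3, 0.9, -0.6]
gripper_width: 91.3
d cm [ 0.25 -0.69 -9.15] rv [-0.002  -0.0006 -0.0027] t 3.65 F [-0.3  0.9 -0.6] tq [0.03 0.1  0.04]
```

View pics/g2.png

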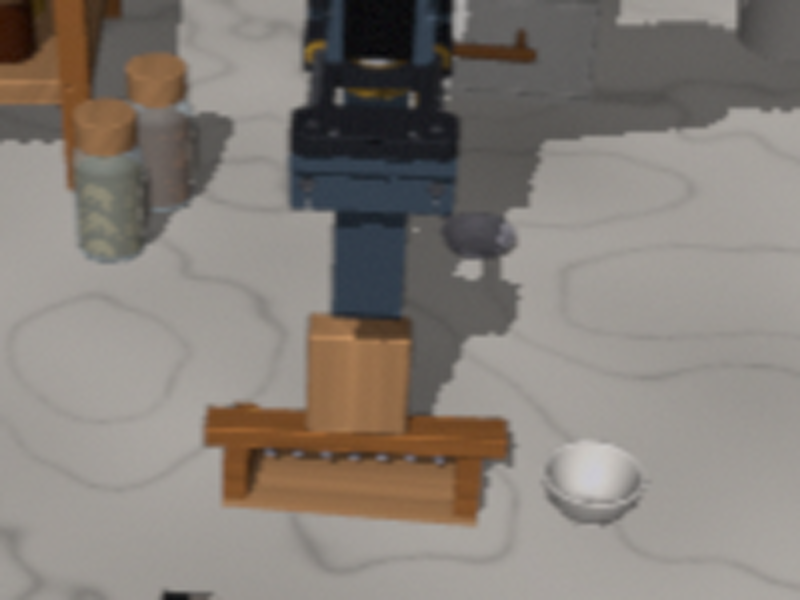

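```bash
python3 -m creep '0.25 -0.6 0 0 0 0 -1;0 0 -2.5 0 0 0 -1;0 0 -2.5 0 0 0 -1;0 0 -2 0 0 0 -1;0 0 0 0 0 0 -1;0 0 0 0 0 0 -1' ; python3 -c "
from h import *
need([526,-110.5,65],94.7)"
```

```text
time_s: 4.2
ee_pos: [534.4, -107.1, 99.5]
ee_rot: [178.7, 0.3, 95.3]
force: [-0.2, 0.2, 0.9]
gripper_width: 91.3
d cm [-0.84 -0.34 -3.45] rv [ 0.0033  0.0225 -0.011 ] t 4.2 F [-0.2  0.2  0.9] tq [ 0.03  0.02 -0.04]
```

```bash
python3 -m creep '-0.8 -0.35 0 0.003 0.022 -0.011 -1;0 0 -1 0 0 0 -1;0 0 0 0 0 0 -1' ; python3 -c "
from h import *
need([526,-110.5,65],94.7)"
```

```text
time_s: 4.45
ee_pos: [528.9, -111.3, 94.2]
ee_rot: [179.6, 0.2, 94.7]
force: [-0.3, 0.2, -0.4]
gripper_width: 91.2
d cm [-0.29  0.08 -2.92] rv [0.0022 0.0069 0.0002] t 4.45 F [-0.3  0.2 -0.4] tq [-0.03 -0.    0.03]
```

```bash
python3 -m creep '-0.3 0.1 -1 0.002 0.007 0 -1;-0.1 0 -1 0 0.002 0 -1;-0.1 0 -1 0 0.002 0 -1;0 0 0 0 0 0 -1' ; python3 -c "
from h import *
need([526,-110.5,65],94.7)"
```

```text
time_s: 4.78
ee_pos: [524.5, -110.8, 63.4]
ee_rot: [-179.9, 0.0, 94.7]
force: [0.0, 0.1, -0.1]
gripper_width: 91.4
d cm [0.15 0.03 0.16] rv [ 0.0009 -0.0011  0.0007] t 4.78 F [ 0.   0.1 -0.1] tq [0.01 0.08 0.03]
```

```bash
python3 -m creep '0.1 0 0.1 0 0 0 1;0 0 0 0 0 0 1;0 0 0 0 0 0 1;0 0 0 0 0 0 1' 40; python3 -c "
from h import *
need([526,-110.5,65],94.7)"
```

```text
time_s: 5.12
ee_pos: [525.0, -110.6, 63.1]
ee_rot: [-179.8, 0.0, 94.7]
force: [0.1, -0.2, 0.2]
gripper_width: 67.3
d cm [0.1  0.01 0.19] rv [ 0.0003 -0.0037  0.0007] t 5.12 F [ 0.1 -0.2  0.2] tq [ 0.01  0.   -0.01]
```

```bash
python3 -m creep '0 0 0 0 0 0 1;0 0 0 0 0 0 1;0 0 0 0 0 0 1;0 0 0 0 0 0 1;0 0 0 0 0 0 1;0 0 0 0 0 0 1'; python3 -c "
from h import *
need([526,-110.5,65],94.7)"
```

```text
time_s: 5.62
ee_pos: [525.9, -110.8, 64.2]
ee_rot: [-179.9, 0.0, 94.7]
force: [-0.1, -0.3, 0.1]
gripper_width: 27.3
d cm [0.01 0.03 0.08] rv [ 0.0009 -0.0012  0.0007] t 5.62 F [-0.1 -0.3  0.1] tq [ 0.08 -0.    0.  ]
```

```bash
python3 -m creep '0 0 0 0 0 0 1;0 0 0 0 0 0 1;0 0 0 0 0 0 1;0 0 0 0 0 0 1;0 0 0 0 0 0 1;0 0 0 0 0 0 1'; python3 -c "
from h import *
need([526,-110.5,65],94.7)"
```

```text
time_s: 6.12
ee_pos: [525.9, -110.7, 64.3]
ee_rot: [-179.9, 0.0, 94.7]
force: [0.8, -0.2, 0.3]
gripper_width: 23.9
d cm [0.01 0.02 0.07] rv [ 0.0009 -0.0011  0.0007] t 6.12 F [ 0.8 -0.2  0.3] tq [0.05 0.05 0.04]
```

```bash
python3 -m creep '0 0 0.5 0 0 0 1;0 0 1 0 0 0 1;0 0 1.5 0 0 0 1;0 0 1.5 0 0 0 1;0 0 0 0 0 0 1;0 0 0 0 0 0 1'; python3 -c "
from h import *
need([525.9,-110.7,104],93.1)
f=grab('side');crop(f,(250,130,450,280),4,'pics/g3.png')"
```

```text
time_s: 6.62
ee_pos: [523.4, -110.2, 110.9]
ee_rot: [-179.6, -0.1, 94.7]
force: [-0.2, -0.3, -3.1]
gripper_width: 23.8
d cm [ 0.25 -0.05 -0.69] rv [-0.0005 -0.0069 -0.0273] t 6.62 F [-0.2 -0.3 -3.1] tq [ 0.04  0.07 -0.04]
```

View pics/g3.png

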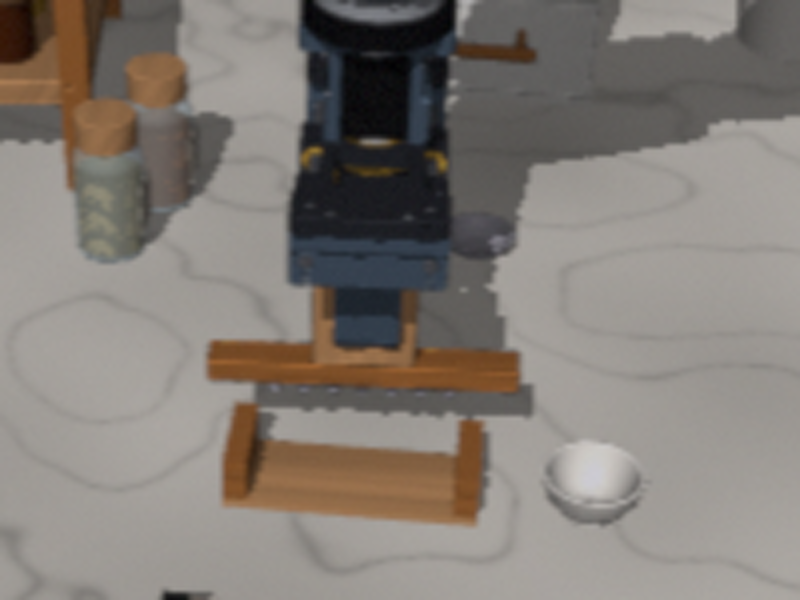

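```bash
python3 -m creep '0.5 2 -0.5 0 -0.005 -0.01 1;0.4 3 -0.5 0 0 -0.01 1;0.3 3 -0.5 0 0 -0.007 1;0.3 3 -0.2 0 0 0 1;0.1 3 0 0 0 0 1;0 1.5 0 0 0 0 1;0 0 0 0 0 0 1;0 0 0 0 0 0 1'; python3 -c "
from h import *
need([536.4,45.2,85],93.1)
f=grab('side');crop(f,(250,250,450,400),4,'pics/g4.png')
f=grab('top');crop(f,(330,190,450,310),5,'pics/g5.png')"
```

```text
time_s: 7.33
ee_pos: [536.3, 49.7, 87.4]
ee_rot: [-179.4, 0.0, 92.8]
force: [-0.4, -0.8, -2.5]
gripper_width: 24.1
d cm [ 0.01 -0.45 -0.24] rv [ 0.0013 -0.0099  0.0045] t 7.33 F [-0.4 -0.8 -2.5] tq [ 0.01 -0.01  0.03]
```

View pics/g4.png

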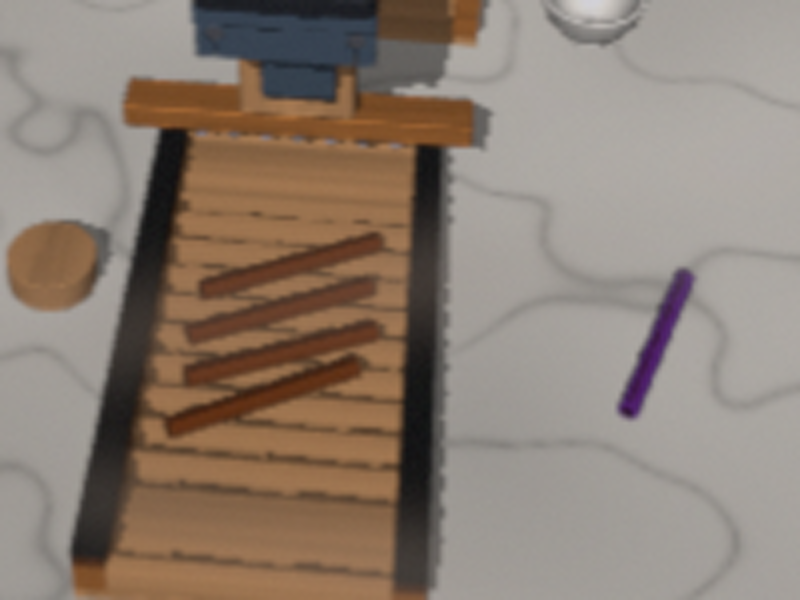

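View pics/g5.png

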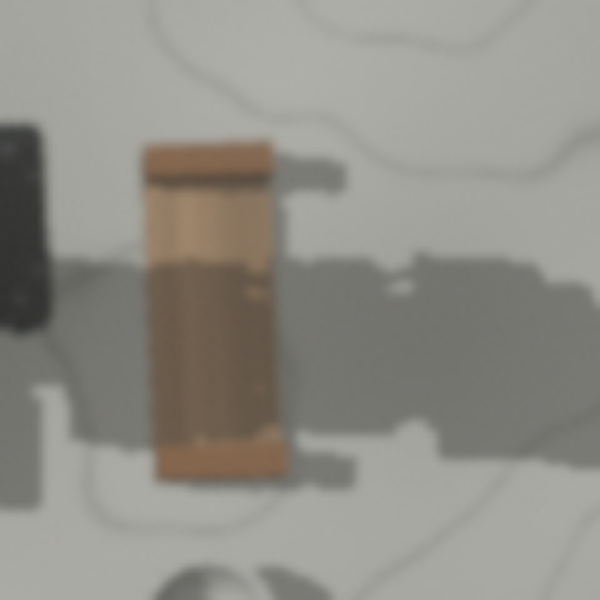

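```bash
python3 - <<'E'
from h import *
f=vision.grab_frame("top")
c=np.array([at(f,[a/5+330-.5,b/5+190-.5],32)[:2] for a,b in[(144,146),(271,142),(288,474),(156,481)]])
print(np.round(c,1).tolist(),c.mean(0),[np.degrees(np.arctan2(*(d)[::-1])) for d in (c[0]-c[3],c[1]-c[2])])
g=vision.grab_frame("side")
c=np.array([at(g,[a/4+250-.5,b/4+130-.5],32)[:2] for a,b in[(226,463),(238,404),(460,422),(482,424),(478,478)]])
print(np.round(c,1).tolist())
E
```

```text
[[597.4, -81.3], [598.9, -135.9], [456.2, -141.3], [453.6, -85.2]] [ 526.51293039 -110.91324188] [np.float64(1.5399326110653953), np.float64(2.1356344085205934)]
[[596.7, -80.9], [599.1, -135.6], [470.4, -139.0], [457.8, -139.1], [456.9, -89.8]]
```

```bash
python3 -m creep '0 -0.4 0 0.001 -0.01 0.005 1;0 0 -0.5 0 0 0 1;0 0 -0.5 0 0 0 1;0 0 0 0 0 0 1'; python3 -c "
from h import *
need([536.4,45.2,75],93.1)"
```

```text
time_s: 7.87
ee_pos: [537.0, 40.4, 77.6]
ee_rot: [179.8, 0.1, 92.7]
force: [-0.1, 0.1, -3.4]
gripper_width: 24.2
d cm [-0.06  0.48 -0.26] rv [0.0007 0.0034 0.0067] t 7.87 F [-0.1  0.1 -3.4] tq [ 0.04  0.04 -0.02]
```

```bash
python3 -m creep '0 0.4 -0.4 0 0.003 0.007 1;0 0 -0.3 0 0 0 1;0 0 0 0 0 0 1'; python3 -c "
from h import *
need([536.4,45.2,67],93.1)"
```

```text
time_s: 8.12
ee_pos: [536.8, 44.0, 69.5]
ee_rot: [-180.0, 0.0, 93.1]
force: [0.4, -0.4, -2.4]
gripper_width: 23.8
d cm [-0.04  0.12 -0.25] rv [ 0.0007 -0.0006  0.0004] t 8.12 F [ 0.4 -0.4 -2.4] tq [ 0.04 -0.01 -0.02]
```

```bash
for i in 1 2; do python3 -m creep '0 0 -0.1 0 0 0 1;0 0 0 0 0 0 1'; done; python3 -c "
from h import *
need([536.4,45.2,67],93.1)"
```

```text
time_s: 8.28
ee_pos: [536.7, 44.3, 68.0]
ee_rot: [-179.9, 0.0, 93.1]
force: [0.2, 0.2, -2.4]
gripper_width: 23.9
time_s: 8.45
ee_pos: [536.9, 44.5, 67.0]
ee_rot: [-179.9, 0.0, 93.1]
force: [0.4, 0.0, -2.7]
gripper_width: 24.0
d cm [-0.05  0.07  0.  ] rv [ 0.0007 -0.0009 -0.0005] t 8.45 F [ 0.4  0.  -2.7] tq [-0.02  0.08  0.  ]
```

```bash
python3 -m creep '0 0 -0.05 0 0 0 1;0 0 0 0 0 0 1';python3 -m creep '0 0 -0.05 0 0 0 1;0 0 0 0 0 0 1';python3 -m creep '0 0 -0.05 0 0 0 1;0 0 0 0 0 0 1'
```

```text
time_s: 8.62
ee_pos: [537.1, 44.6, 66.6]
ee_rot: [-180.0, 0.0, 93.1]
force: [-1.1, 0.7, -3.1]
gripper_width: 23.8
time_s: 8.78
ee_pos: [537.2, 44.6, 66.2]
ee_rot: [-180.0, 0.0, 93.1]
force: [-0.1, 0.4, -2.5]
gripper_width: 23.9
time_s: 8.95
ee_pos: [537.2, 44.6, 65.8]
ee_rot: [180.0, 0.0, 93.1]
force: [-1.0, 0.1, -3.8]
gripper_width: 24.2
```

```bash
python3 -m creep '0 0 -0.05 0 0 0 1;0 0 0 0 0 0 1';python3 -m creep '0 0 -0.05 0 0 0 1;0 0 0 0 0 0 1';python3 -m creep '0 0 -0.05 0 0 0 1;0 0 0 0 0 0 1'
```

```text
time_s: 9.12
ee_pos: [537.3, 44.6, 65.3]
ee_rot: [180.0, 0.0, 93.1]
force: [0.3, -1.2, -2.6]
gripper_width: 23.6
time_s: 9.28
ee_pos: [537.3, 44.6, 64.7]
ee_rot: [180.0, 0.0, 93.1]
force: [0.3, 0.4, -3.2]
gripper_width: 23.8
time_s: 9.45
ee_pos: [537.3, 44.6, 64.2]
ee_rot: [180.0, 0.0, 93.1]
force: [0.1, 0.7, -3.5]
gripper_width: 24.1
```

```bash
python3 -m creep '0 0 1.2 0 0 0 1;0 0.5 1.2 0 0 0 1;-0.2 3 0.3 0 0 0 1;-0.2 3 0 0 0 0 1;-0.2 3 0 0 0 0 1;-0.2 3 0 0 0 0 1;-0.2 3 0 0 0 0 1;-0.2 3 0 0 0 0 1;-0.1 2 0 0 0 0 1;0 0 0 0 0 0 1;0 0 0 0 0 0 1'; python3 -c "
from h import *
need([524.9,257.9,75],93.1)"
```

```text
time_s: 10.37
ee_pos: [523.1, 258.1, 92.4]
ee_rot: [179.9, -0.0, 92.9]
force: [-0.5, -0.1, -2.8]
gripper_width: 23.9
d cm [ 0.18 -0.02 -1.74] rv [-0.0002  0.0017  0.003 ] t 10.37 F [-0.5 -0.1 -2.8] tq [-0.06  0.05  0.03]
```

```bash
python3 -m creep '0.2 0 -0.6 0 0.002 0.003 1;0 0 -0.6 0 0 0 1;0 0 -0.4 0 0 0 1;0 0 -0.1 0 0 0 1;0 0 0 0 0 0 1'; python3 -c "
from h import *
need([524.9,257.9,69],93.1)
f=grab('top');crop(f,(170,190,340,310),4.5,'pics/g6.png')
f=grab('side');crop(f,(230,260,430,410),4,'pics/g7.png')"
```

```text
time_s: 10.78
ee_pos: [525.0, 254.3, 72.8]
ee_rot: [-179.8, 0.1, 92.9]
force: [-0.4, -0.6, -2.7]
gripper_width: 24.0
d cm [-0.01  0.36 -0.38] rv [ 0.002  -0.0026  0.0027] t 10.78 F [-0.4 -0.6 -2.7] tq [ 0.04 -0.03  0.  ]
```

View pics/g6.png

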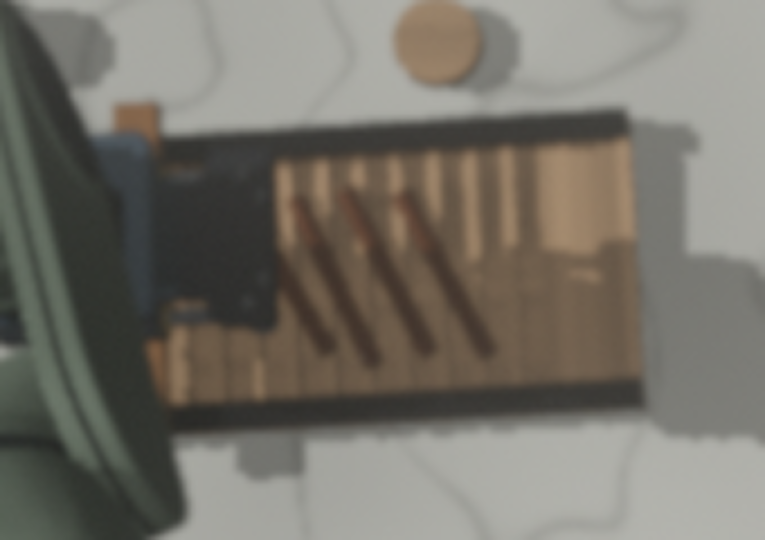

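View pics/g7.png

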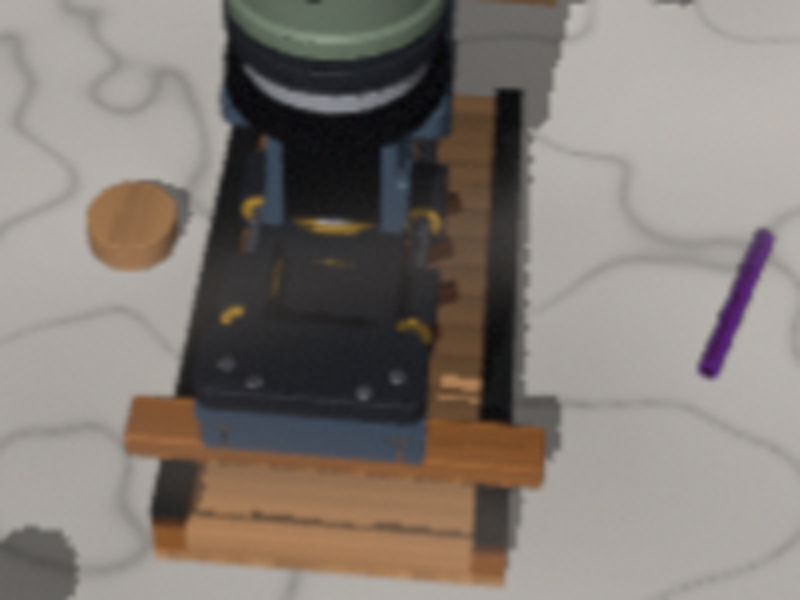

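```bash
python3 -m creep '0 0.4 -0.15 0.002 -0.002 0.003 1;0 0 -0.1 0 0 0 1;0 0 0 0 0 0 1';python3 -m creep '0 0 -0.1 0 0 0 1;0 0 0 0 0 0 1';python3 -m creep '0 0 -0.05 0 0 0 1;0 0 0 0 0 0 1'
```

```text
time_s: 11.13
ee_pos: [525.8, 258.5, 71.1]
ee_rot: [179.9, -0.1, 93.1]
force: [0.1, -0.7, -1.6]
gripper_width: 23.5
time_s: 11.3
ee_pos: [525.9, 258.8, 70.2]
ee_rot: [179.9, -0.1, 93.1]
force: [-0.3, -0.2, -3.5]
gripper_width: 23.6
time_s: 11.47
ee_pos: [525.9, 258.9, 69.8]
ee_rot: [179.9, -0.1, 93.1]
force: [-0.4, 0.1, -2.2]
gripper_width: 24.3
```

```bash
for i in 1; do python3 -m creep '0 0 -0.1 0 0 0 1;0 0 0 0 0 0 1'; python3 -m creep '0 0 -0.1 0 0 0 1;0 0 0 0 0 0 1';python3 -m creep '0 0 -0.05 0 0 0 1;0 0 0 0 0 0 1'; python3 -m creep '0 0 -0.05 0 0 0 1;0 0 0 0 0 0 1'; done
```

```text
time_s: 11.63
ee_pos: [525.9, 259.0, 68.8]
ee_rot: [179.9, -0.1, 93.1]
force: [-0.6, -0.4, -3.2]
gripper_width: 23.6
time_s: 11.8
ee_pos: [525.9, 259.0, 67.7]
ee_rot: [179.9, -0.1, 93.1]
force: [-0.0, 0.2, -2.5]
gripper_width: 23.7
time_s: 11.97
ee_pos: [525.9, 259.0, 67.1]
ee_rot: [179.9, -0.1, 93.1]
force: [0.8, -0.0, -3.2]
gripper_width: 23.8
time_s: 12.13
ee_pos: [525.9, 259.0, 66.6]
ee_rot: [179.9, -0.1, 93.1]
force: [0.6, 0.2, -2.7]
gripper_width: 24.0
```

```bash
python3 -m creep '0 0 -0.04 0 0 0 1;0 0 0 0 0 0 1';python3 -m creep '0 0 -0.04 0 0 0 1;0 0 0 0 0 0 1';
```

```text
time_s: 12.3
ee_pos: [526.0, 259.0, 66.2]
ee_rot: [179.9, -0.1, 93.1]
force: [0.0, 0.8, -2.4]
gripper_width: 23.7
time_s: 12.47
ee_pos: [526.0, 259.0, 66.0]
ee_rot: [179.9, -0.1, 93.1]
force: [-0.6, -0.1, -1.3]
gripper_width: 24.1
```

```bash
python3 -m creep '0 0 -0.04 0 0 0 1;0 0 0 0 0 0 1'
```

```text
time_s: 12.63
ee_pos: [526.0, 259.0, 66.0]
ee_rot: [179.8, -0.1, 93.1]
force: [-1.3, 0.1, -0.9]
gripper_width: 24.4
```

```bash
python3 -m creep '0 0 -0.04 0 0 0 1';python3 -m creep '0 0 -0.04 0 0 0 1';python3 -m creep '0 0 -0.04 0 0 0 1'; python3 -m creep '0 0 0 0 0 0 1'
```

```text
time_s: 12.72
ee_pos: [526.1, 259.0, 65.8]
ee_rot: [179.8, -0.1, 93.1]
force: [-0.4, -0.4, 0.1]
gripper_width: 24.2
time_s: 12.8
ee_pos: [526.1, 259.0, 65.6]
ee_rot: [179.8, -0.1, 93.1]
force: [-0.4, -0.4, 1.2]
gripper_width: 23.5
time_s: 12.88
ee_pos: [526.1, 259.0, 65.6]
ee_rot: [179.8, -0.1, 93.1]
force: [-1.1, -0.2, 2.6]
gripper_width: 24.0
time_s: 12.97
ee_pos: [526.1, 259.0, 65.8]
ee_rot: [179.8, -0.1, 93.1]
force: [-0.4, -0.2, -0.1]
gripper_width: 23.9
```

```bash
python3 -m creep '0.01 -0.2 -0.05 0 0 0 1;0.02 -0.4 -0.05 0 0 0 1';python3 -m creep '0.02 -0.4 -0.05 0 0 0 1;0.02 -0.4 -0.05 0 0 0 1'
```

```text
time_s: 13.13
ee_pos: [527.0, 254.9, 65.5]
ee_rot: [179.7, -0.3, 93.0]
force: [-1.5, 2.5, 1.8]
gripper_width: 23.4
time_s: 13.3
ee_pos: [528.2, 248.1, 65.4]
ee_rot: [179.6, -0.6, 92.9]
force: [-0.1, 3.7, 3.7]
gripper_width: 24.0
```

```bash
python3 -c "
from h import *
need([525.6,247,65.4],93.1)"
```

```text
d cm [-0.26 -0.11  0.  ] rv [-0.0102  0.0067  0.0031] t 13.3 F [-0.1  3.7  3.7] tq [ 0.77  0.57 -0.22]
```

```bash
python3 -m creep '-0.05 -0.4 -0.045 0 0.003 0.002 1;-0.05 -0.4 -0.045 0 0.003 0.002 1';python3 -m creep '0 -0.4 -0.045 0 0.002 0.001 1;0 -0.4 -0.045 0 0.002 0.001 1'; python3 -c "
from h import *
s=monitor.state()['ee_pos']
need([530.6-(s[1]-153)*.054,s[1],65],93.1)"
```

```text
time_s: 13.47
ee_pos: [528.1, 240.1, 65.2]
ee_rot: [179.8, -0.7, 93.1]
force: [-0.7, 3.2, 3.1]
gripper_width: 23.6
time_s: 13.63
ee_pos: [528.9, 231.8, 65.0]
ee_rot: [179.9, -0.8, 93.2]
force: [-0.7, 3.6, 5.3]
gripper_width: 23.8
d cm [-0.25  0.   -0.  ] rv [-0.014   0.0005 -0.0022] t 13.63 F [-0.7  3.6  5.3] tq [ 0.95  0.33 -0.06]
```

```bash
python3 -m creep '-0.03 -0.35 -0.03 0 0 -0.002 1;-0.03 -0.35 -0.03 0 0 0 1';python3 -m creep '-0.02 -0.35 -0.03 0 0 0 1;-0.02 -0.35 -0.03 0 0 0 1'; python3 -c "
from h import *
s=monitor.state()['ee_pos']
need([530.6-(s[1]-153)*.054,s[1],65],93.1)"
```

```text
time_s: 13.8
ee_pos: [529.1, 224.4, 64.9]
ee_rot: [179.8, -0.9, 93.1]
force: [-0.4, 3.7, 3.8]
gripper_width: 23.8
time_s: 13.97
ee_pos: [529.1, 217.0, 64.8]
ee_rot: [179.8, -0.9, 93.0]
force: [-0.8, 4.7, 5.7]
gripper_width: 23.8
d cm [-0.2   0.    0.02] rv [-0.0163  0.0033  0.0011] t 13.97 F [-0.8  4.7  5.7] tq [ 0.93  0.37 -0.2 ]
```

```bash
python3 -m creep '-0.02 -0.3 -0.015 -0.001 0.001 0 1;-0.02 -0.3 -0.02 -0.001 0 0 1';python3 -m creep '-0.01 -0.3 -0.025 -0.001 0 0 1;-0.01 -0.3 -0.025 -0.001 0 0 1'; python3 -c "
from h import *
s=monitor.state()['ee_pos']
need([530.6-(s[1]-153)*.054,s[1],65],93.1)
f=grab('top');crop(f,(170,190,340,310),4.5,'pics/s1.png')"
```

```text
time_s: 14.13
ee_pos: [528.9, 210.5, 64.7]
ee_rot: [179.8, -0.8, 93.0]
force: [1.1, 4.2, 5.2]
gripper_width: 23.9
time_s: 14.3
ee_pos: [528.9, 204.3, 64.6]
ee_rot: [179.8, -0.8, 93.0]
force: [-0.0, 4.5, 6.0]
gripper_width: 23.7
d cm [-0.11  0.    0.04] rv [-0.0138  0.0035  0.0024] t 14.3 F [-0.   4.5  6. ] tq [ 1.05  0.4  -0.24]
```

View pics/s1.png

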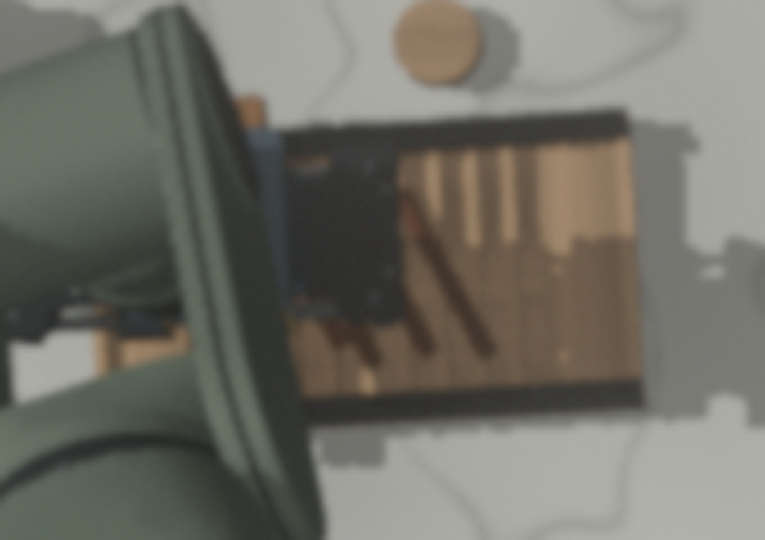

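```bash
python3 -m creep '0 -0.3 0 -0.001 0.001 0.001 1;-0.01 -0.3 -0.01 -0.001 0.001 0.001 1';python3 -m creep '-0.01 -0.3 -0.015 0 0.001 0 1;-0.01 -0.3 -0.015 0 0 0 1'; python3 -c "
from h import *
s=monitor.state()['ee_pos']
need([530.6-(s[1]-153)*.054,s[1],65],93.1)"
```

```text
time_s: 14.52
ee_pos: [528.8, 197.4, 64.5]
ee_rot: [179.9, -0.6, 93.1]
force: [0.7, 4.3, 4.7]
gripper_width: 23.6
time_s: 14.68
ee_pos: [528.9, 191.2, 64.4]
ee_rot: [179.9, -0.7, 93.1]
force: [-1.3, 4.5, 5.0]
gripper_width: 24.0
d cm [-0.03  0.    0.06] rv [-0.0119  0.0014 -0.0003] t 14.68 F [-1.3  4.5  5. ] tq [ 1.06  0.31 -0.08]
```

```bash
python3 -m creep '0 -0.3 0 0 0 0 1;0 -0.3 -0.01 0 0 0 1';python3 -m creep '0 -0.3 -0.015 0 0.001 0 1;0 -0.3 -0.015 0 0 0 1'; python3 -m creep '0 -0.3 -0.01 0 0 0 1;0 -0.3 -0.015 0 0.001 0 1'; python3 -c "
from h import *
s=monitor.state()['ee_pos']
need([530.6-(s[1]-153)*.054,s[1],65],93.1)
f=grab('top');crop(f,(170,190,340,310),4.5,'pics/s2.png')"
```

```text
time_s: 14.85
ee_pos: [528.9, 184.5, 64.4]
ee_rot: [179.9, -0.7, 93.1]
force: [0.4, 4.9, 4.9]
gripper_width: 24.0
time_s: 15.02
ee_pos: [529.1, 178.1, 64.2]
ee_rot: [179.9, -0.7, 93.1]
force: [-0.6, 4.4, 5.1]
gripper_width: 24.2
time_s: 15.18
ee_pos: [529.1, 171.6, 64.1]
ee_rot: [179.9, -0.7, 93.1]
force: [0.4, 3.2, 5.6]
gripper_width: 23.6
d cm [0.05 0.   0.09] rv [-0.0129  0.0002 -0.0006] t 15.18 F [0.4 3.2 5.6] tq [ 1.01  0.14 -0.07]
```

View pics/s2.png

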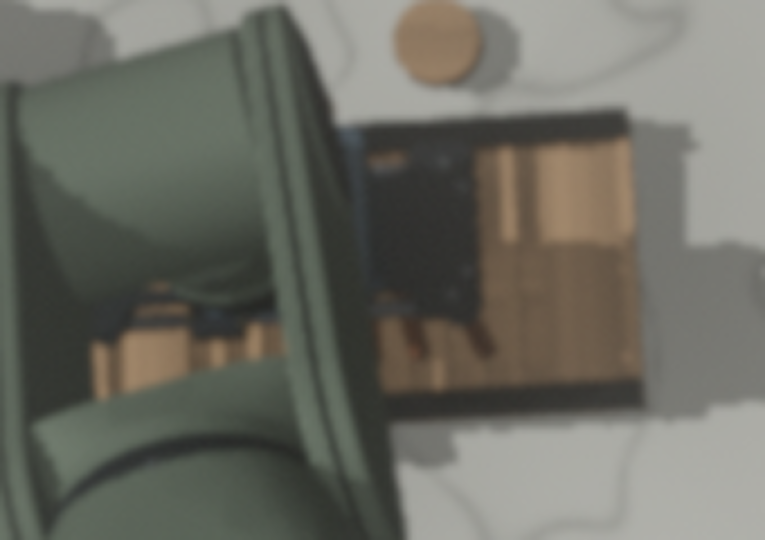

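```bash
python3 -m creep '0 -0.3 -0.005 0 0 0 1;0 -0.3 -0.01 0 0 0 1';python3 -m creep '0.01 -0.3 -0.01 0 0 0 1;0.01 -0.3 -0.01 0 0 0 1'; python3 -m creep '0.01 -0.3 -0.01 0 0 0 1;0.01 -0.3 -0.015 0 0 0 1'; python3 -c "
from h import *
s=monitor.state()['ee_pos']
need([530.6-(s[1]-153)*.054,s[1],65],93.1)
f=grab('side');crop(f,(230,260,430,410),4,'pics/s3.png')"
```

```text
time_s: 15.4
ee_pos: [529.2, 164.6, 64.1]
ee_rot: [179.9, -0.7, 93.2]
force: [-0.3, 4.6, 3.8]
gripper_width: 24.0
time_s: 15.57
ee_pos: [529.5, 158.1, 64.0]
ee_rot: [179.9, -0.7, 93.2]
force: [-0.9, 3.8, 4.7]
gripper_width: 23.8
time_s: 15.73
ee_pos: [529.6, 151.5, 63.8]
ee_rot: [179.9, -0.8, 93.2]
force: [-0.2, 4.4, 6.9]
gripper_width: 23.7
d cm [0.11 0.   0.12] rv [-0.0133  0.0005 -0.0011] t 15.73 F [-0.2  4.4  6.9] tq [ 1.11  0.2  -0.07]
```

View pics/s3.png

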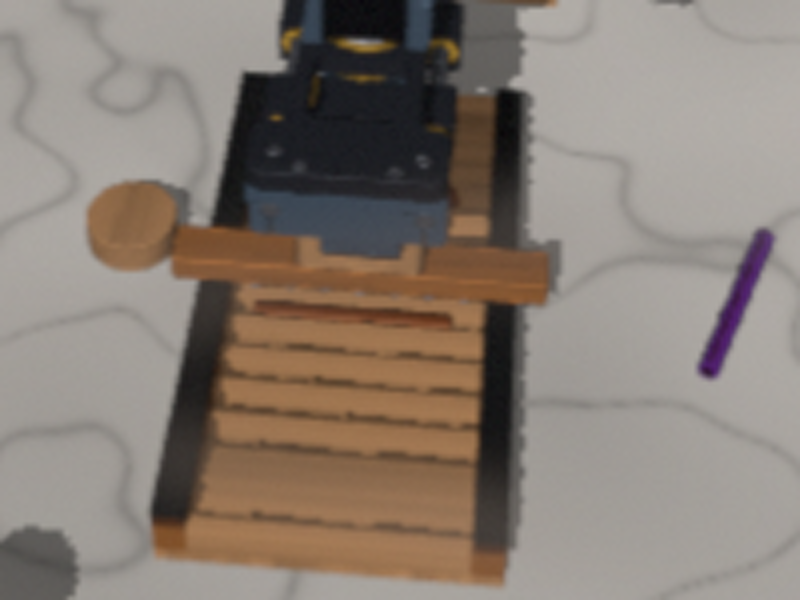

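```bash
python3 -m creep '0.01 -0.3 0.01 0 0 0 1;0.01 -0.3 -0.005 0 0 -0.001 1';python3 -m creep '0.01 -0.3 -0.01 0 0 0 1;0.01 -0.3 -0.01 0 0 0 1'; python3 -m creep '0.01 -0.3 -0.01 0 0 0 1;0.01 -0.3 -0.005 0 0 0 1'; python3 -c "
from h import *
s=monitor.state()['ee_pos']
need([530.6-(s[1]-153)*.054,s[1],65],93.1)"
```

```text
time_s: 15.95
ee_pos: [529.6, 144.2, 63.8]
ee_rot: [180.0, -0.7, 93.1]
force: [0.4, 4.3, 3.8]
gripper_width: 23.6
time_s: 16.12
ee_pos: [529.8, 137.7, 63.6]
ee_rot: [180.0, -0.7, 93.1]
force: [0.7, 4.2, 6.2]
gripper_width: 23.8
time_s: 16.28
ee_pos: [530.0, 131.0, 63.5]
ee_rot: [180.0, -0.8, 93.1]
force: [-0.6, 4.0, 4.9]
gripper_width: 23.6
d cm [0.18 0.   0.15] rv [-0.0133 -0.     -0.0001] t 16.28 F [-0.6  4.   4.9] tq [ 0.97  0.16 -0.05]
```

```bash
python3 -m creep '0.02 -0.3 0 0 0 0 1;0.02 -0.3 -0.005 0 0 0 1';python3 -m creep '0.02 -0.3 -0.01 0 0 0 1;0.02 -0.3 -0.01 0 0 0 1'; python3 -m creep '0.02 -0.3 -0.01 0 0 0 1;0.02 -0.3 -0.005 0 0 0 1'; python3 -c "
from h import *
s=monitor.state()['ee_pos']
need([530.6-(s[1]-153)*.054,s[1],65],93.1)
f=grab('side');crop(f,(230,260,430,410),4,'pics/s4.png')"
```

```text
time_s: 16.45
ee_pos: [530.1, 124.2, 63.4]
ee_rot: [180.0, -0.8, 93.1]
force: [0.1, 4.8, 5.0]
gripper_width: 23.7
time_s: 16.62
ee_pos: [530.5, 117.6, 63.3]
ee_rot: [180.0, -0.8, 93.1]
force: [-0.4, 4.4, 5.9]
gripper_width: 23.8
time_s: 16.78
ee_pos: [530.8, 111.1, 63.3]
ee_rot: [180.0, -0.8, 93.1]
force: [-0.1, 4.3, 4.2]
gripper_width: 23.7
d cm [0.21 0.   0.17] rv [-0.0138 -0.0007 -0.0002] t 16.78 F [-0.1  4.3  4.2] tq [ 1.04  0.07 -0.04]
```

View pics/s4.png

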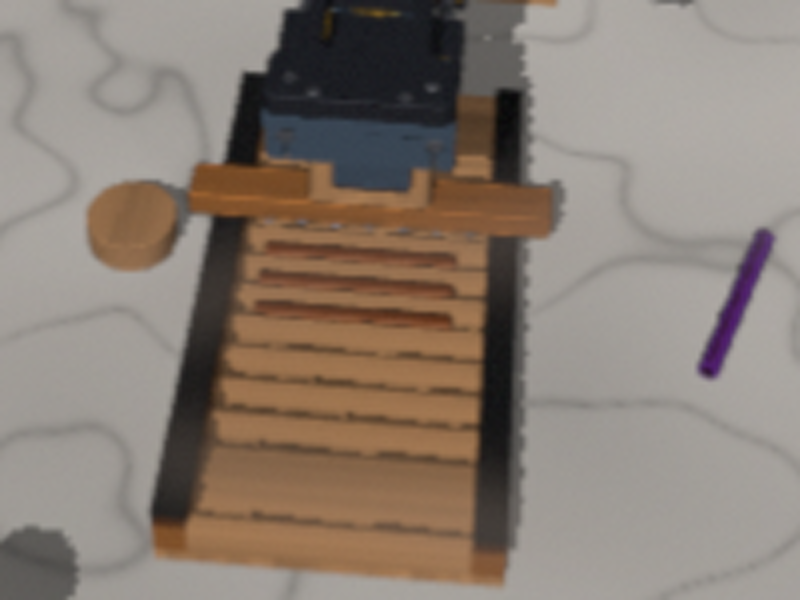

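Three sticks are down, at rows 255, 285 and 313 in the crop. I'll keep combing.

```bash
python3 -m creep '0.02 -0.3 -0.005 0 0 0 1;0.02 -0.3 -0.005 0 0 0 1';python3 -m creep '0.02 -0.3 -0.01 0 0 0 1;0.02 -0.3 -0.01 0 0 0 1'; python3 -m creep '0.02 -0.3 -0.01 0 0 0 1;0.02 -0.3 -0.005 0 0 0 1'; python3 -c "
from h import *
s=monitor.state()['ee_pos']
need([530.6-(s[1]-153)*.054,s[1],65],93.1)
f=grab('side');crop(f,(230,260,430,410),4,'pics/s5.png')"
```

```text
time_s: 17.0
ee_pos: [531.1, 104.3, 63.1]
ee_rot: [-180.0, -0.8, 93.1]
force: [-0.5, 4.7, 4.9]
gripper_width: 23.6
time_s: 17.17
ee_pos: [531.4, 98.0, 63.0]
ee_rot: [-180.0, -0.8, 93.1]
force: [-0.3, 5.5, 5.9]
gripper_width: 23.9
time_s: 17.33
ee_pos: [531.6, 91.7, 62.9]
ee_rot: [-180.0, -0.8, 93.1]
force: [-0.6, 4.0, 4.2]
gripper_width: 24.1
d cm [0.23 0.   0.21] rv [-0.0143 -0.0013 -0.0006] t 17.33 F [-0.6  4.   4.2] tq [ 1.04  0.09 -0.02]
```

View pics/s5.png

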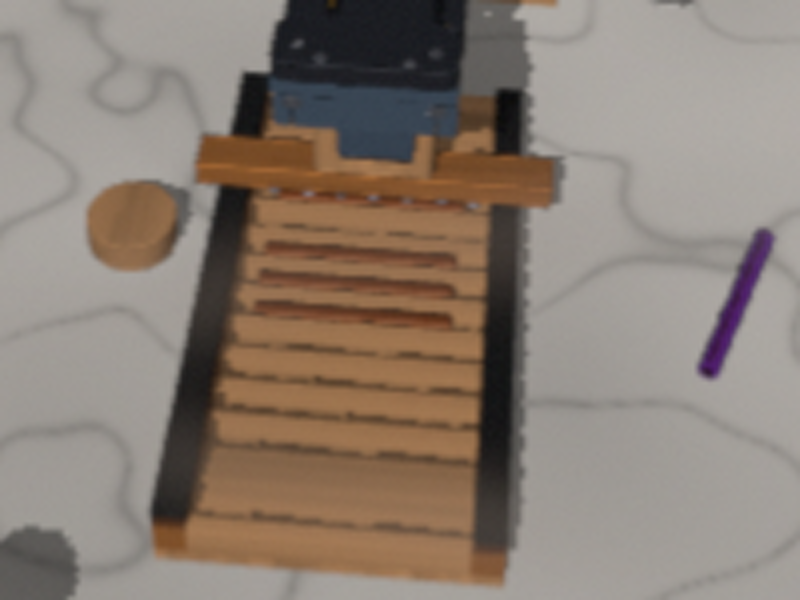

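```bash
python3 -m creep '0.02 -0.3 -0.005 0 0 0 1;0.02 -0.3 -0.005 0 0 0 1';python3 -m creep '0.02 -0.3 -0.01 0 0 0 1;0.02 -0.3 -0.01 0 0 0 1'; python3 -m creep '0.02 -0.3 -0.01 0 0 0 1;0.02 -0.3 -0.005 0 0 0 1'; python3 -m creep '0.02 -0.3 -0.01 0 0 0 1;0.02 -0.3 -0.005 0 0 0 1';python3 -c "
from h import *
s=monitor.state()['ee_pos']
need([530.6-(s[1]-153)*.054,s[1],65],93.1)
f=grab('side');crop(f,(230,260,430,410),4,'pics/s6.png')"
```

```text
time_s: 17.55
ee_pos: [531.9, 84.9, 62.8]
ee_rot: [-180.0, -0.8, 93.2]
force: [-0.4, 4.7, 5.7]
gripper_width: 23.8
time_s: 17.72
ee_pos: [532.1, 78.7, 62.7]
ee_rot: [-179.9, -0.8, 93.2]
force: [0.8, 4.3, 5.5]
gripper_width: 24.2
time_s: 17.88
ee_pos: [532.3, 72.4, 62.6]
ee_rot: [-179.9, -0.8, 93.2]
force: [-1.1, 4.8, 4.6]
gripper_width: 23.6
time_s: 18.05
ee_pos: [532.5, 66.1, 62.5]
ee_rot: [-179.9, -0.9, 93.2]
force: [-0.1, 3.8, 5.3]
gripper_width: 23.8
d cm [0.28 0.   0.25] rv [-0.0149 -0.0023 -0.0026] t 18.05 F [-0.1  3.8  5.3] tq [ 1.03 -0.03 -0.02]
```

View pics/s6.png

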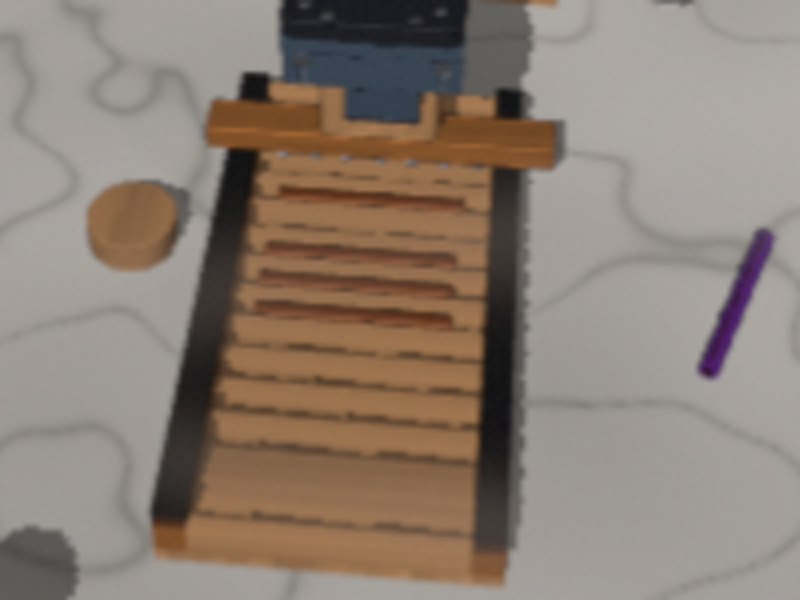

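```bash
python3 -m creep '0.02 -0.3 -0.01 0 0 -0.001 1;0.02 -0.3 -0.01 0 0 -0.001 1';python3 -m creep '0.02 -0.3 -0.01 0 0 0 1;0.02 -0.3 -0.01 0 0 0 1'; python3 -m creep '0.02 -0.25 -0.01 0 0 0 1;0.02 -0.2 -0.005 0 0 0 1';python3 -c "
from h import *
need([537,50,85],93.1)"
```

```text
time_s: 18.27
ee_pos: [532.7, 59.5, 62.4]
ee_rot: [-179.9, -0.9, 93.2]
force: [-0.8, 4.7, 4.6]
gripper_width: 24.0
time_s: 18.43
ee_pos: [532.9, 53.2, 62.2]
ee_rot: [-179.9, -0.9, 93.2]
force: [-0.5, 4.3, 6.1]
gripper_width: 23.8
time_s: 18.6
ee_pos: [533.1, 48.3, 62.2]
ee_rot: [-179.9, -0.9, 93.2]
force: [0.0, 4.6, 4.3]
gripper_width: 24.0
d cm [0.39 0.17 2.28] rv [-0.0151 -0.0029 -0.0025] t 18.6 F [0.  4.6 4.3] tq [ 0.96 -0.03 -0.  ]
```

Now I'll lift and carry it to the stand at about (526.5, -111), with the yaw aligned to the stand (91.8).

```bash
python3 -m creep '0 0 0.5 0 0 0 1;0 0 1 -0.005 0 0 1;0 0 1.2 -0.005 -0.001 -0.005 1;0 0 1.2 -0.005 -0.001 -0.005 1;0 -1 0.5 0 0 -0.005 1;0 0 0 0 0 0 1';python3 -c "
from h import *
need([526.5,-111,95],91.8)
f=grab('side');crop(f,(230,240,430,390),4,'pics/s7.png')"
```

```text
time_s: 19.1
ee_pos: [525.5, 31.3, 103.5]
ee_rot: [-178.8, 0.7, 92.7]
force: [-0.4, -0.5, -3.7]
gripper_width: 24.0
d cm [  0.1  -14.23  -0.85] rv [ 0.0134 -0.0198 -0.0148] t 19.1 F [-0.4 -0.5 -3.7] tq [ 0.04  0.03 -0.02]
```

View pics/s7.png

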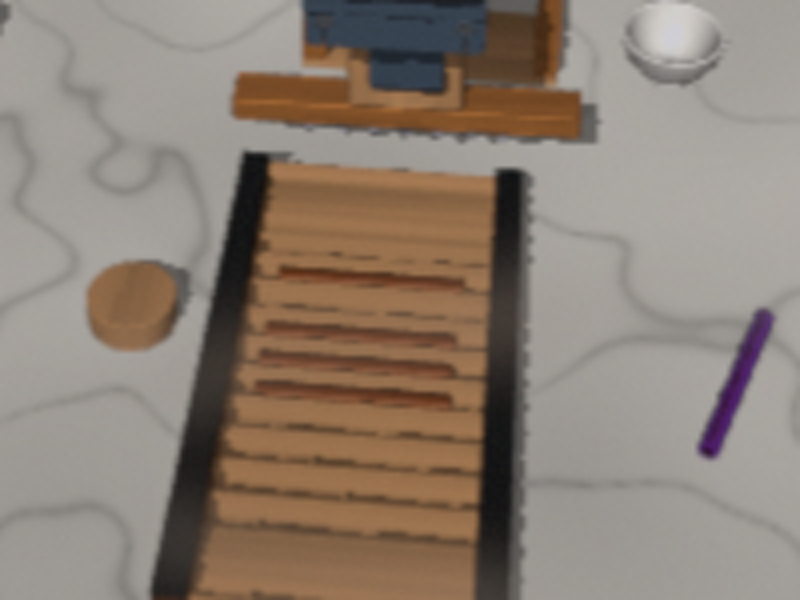

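```bash
python3 -m creep '0 -2.5 0 0.006 -0.01 -0.007 1;0 -3 0 0.006 -0.008 -0.007 1;0 -3 0 0 0 0 1;0 -3 -0.3 0 0 0 1;0 -2 -0.3 0 0 0 1;0 0 0 0 0 0 1;0 0 0 0 0 0 1';python3 -c "
from h import *
need([526.5,-111,85],91.8)"
```

```text
time_s: 19.73
ee_pos: [520.1, -109.9, 91.5]
ee_rot: [-179.3, -0.0, 91.9]
force: [-0.2, 0.5, -2.5]
gripper_width: 23.6
d cm [ 0.64 -0.11 -0.65] rv [ 0.     -0.0126 -0.0017] t 19.73 F [-0.2  0.5 -2.5] tq [0.04 0.   0.05]
```

```bash
python3 -m creep '0.6 -0.1 -0.3 0 -0.012 -0.002 1;0 0 -0.4 0 0 0 1;0 0 0 0 0 0 1;0 0 0 0 0 0 1';python3 -c "
from h import *
need([526.5,-111,75],91.8)
f=grab('side');crop(f,(250,150,450,300),4,'pics/p1.png')
f=grab('top');crop(f,(320,190,440,310),5,'pics/p2.png')"
```

```text
time_s: 20.07
ee_pos: [525.4, -109.1, 82.2]
ee_rot: [-179.8, -0.1, 91.9]
force: [-0.4, 0.4, -3.1]
gripper_width: 24.3
d cm [ 0.11 -0.19 -0.72] rv [-0.0012 -0.003  -0.001 ] t 20.07 F [-0.4  0.4 -3.1] tq [ 0.01  0.   -0.03]
```

View pics/p1.png

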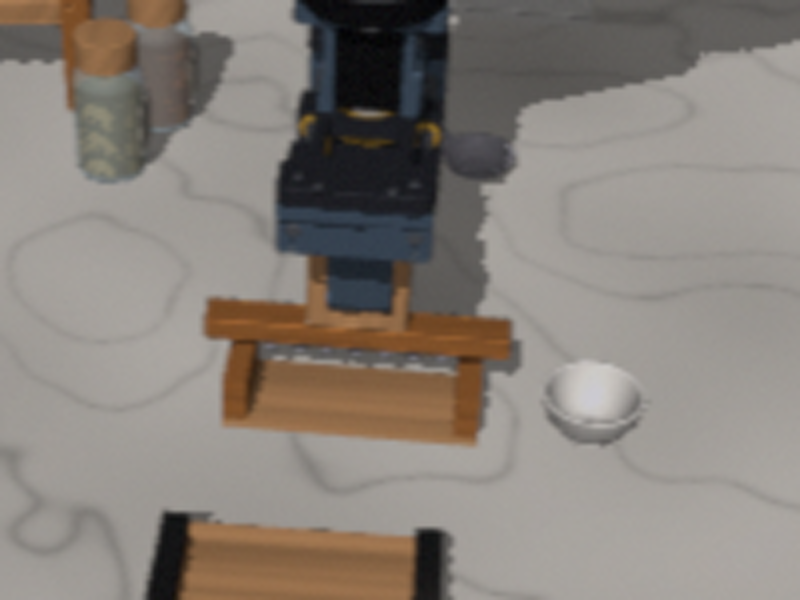

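View pics/p2.png

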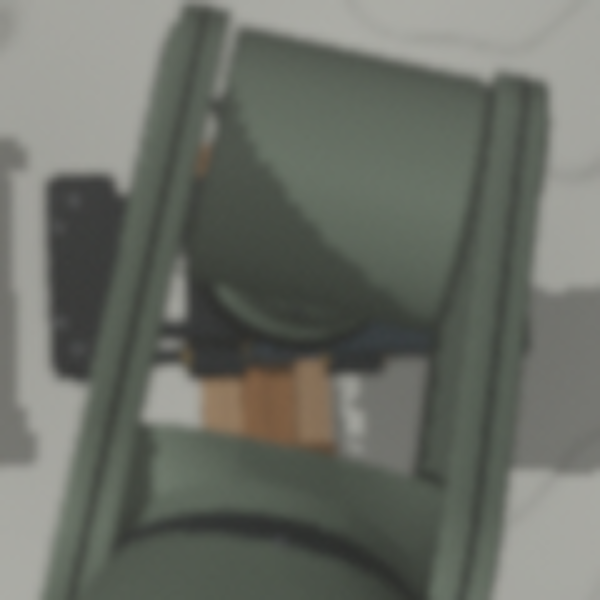

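```bash
python3 -m creep '0.1 -0.2 -0.4 -0.001 -0.003 -0.001 1;0 0 -0.4 0 0 0 1;0 0 0 0 0 0 1;0 0 0 0 0 0 1';python3 -c "
from h import *
need([526.3,-111.2,67],91.8)"
```

```text
time_s: 20.5
ee_pos: [526.8, -110.1, 74.0]
ee_rot: [179.9, 0.0, 91.9]
force: [0.2, -0.8, -2.5]
gripper_width: 23.8
d cm [-0.05 -0.11 -0.7 ] rv [ 0.0001  0.0011 -0.0021] t 20.5 F [ 0.2 -0.8 -2.5] tq [ 0.04  0.05 -0.03]
```

```bash
python3 -m creep '-0.05 -0.1 -0.3 0 0.001 -0.002 1;0 0 -0.3 0 0 0 1;0 0 0 0 0 0 1;0 0 0 0 0 0 1';python3 -c "
from h import *
need([526.3,-111.2,65.5],91.8)"
```

```text
time_s: 20.83
ee_pos: [526.2, -111.3, 67.4]
ee_rot: [-180.0, 0.0, 91.8]
force: [-1.3, 0.6, -2.8]
gripper_width: 23.8
d cm [ 0.01  0.01 -0.19] rv [ 0.0001 -0.0001  0.0002] t 20.83 F [-1.3  0.6 -2.8] tq [-0.01  0.01 -0.04]
```

```bash
python3 -m creep '0 0 -0.1 0 0 0 1;0 0 0 0 0 0 1';python3 -m creep '0 0 -0.1 0 0 0 1;0 0 0 0 0 0 1';python3 -m creep '0 0 -0.05 0 0 0 1;0 0 0 0 0 0 1';python3 -m creep '0 0 -0.05 0 0 0 1;0 0 0 0 0 0 1'
```

```text
time_s: 21.0
ee_pos: [526.2, -111.3, 66.3]
ee_rot: [-180.0, 0.0, 91.8]
force: [-0.1, -0.0, -2.4]
gripper_width: 23.9
time_s: 21.17
ee_pos: [526.3, -111.4, 65.3]
ee_rot: [180.0, 0.0, 91.8]
force: [-0.1, -0.2, -2.6]
gripper_width: 23.9
time_s: 21.33
ee_pos: [526.4, -111.4, 64.8]
ee_rot: [180.0, 0.0, 91.8]
force: [0.2, -0.2, -3.0]
gripper_width: 23.9
time_s: 21.5
ee_pos: [526.6, -111.5, 64.5]
ee_rot: [180.0, 0.0, 91.8]
force: [0.2, 0.2, -2.4]
gripper_width: 23.8
```

```bash
python3 -m creep '0 0 -0.03 0 0 0 1;0 0 0 0 0 0 1';python3 -m creep '0 0 -0.03 0 0 0 1;0 0 0 0 0 0 1';python3 -m creep '0 0 -0.03 0 0 0 1;0 0 0 0 0 0 1'
```

```text
time_s: 21.67
ee_pos: [526.6, -111.5, 64.5]
ee_rot: [179.9, 0.0, 91.8]
force: [-1.0, 1.4, -1.8]
gripper_width: 23.6
time_s: 21.83
ee_pos: [526.7, -111.5, 64.4]
ee_rot: [179.9, 0.0, 91.8]
force: [-0.4, -0.7, -2.4]
gripper_width: 23.7
time_s: 22.0
ee_pos: [526.8, -111.5, 64.5]
ee_rot: [179.9, 0.0, 91.8]
force: [0.2, 0.8, -1.8]
gripper_width: 24.0
```

```bash
python3 -m creep '0 0 -0.04 0 0 0 1;0 0 -0.04 0 0 0 1';python3 -m creep '0 0 -0.04 0 0 0 1;0 0 -0.04 0 0 0 1';python3 -c "
from h import *
need([526.3,-111.2,65.5],91.8)"
```

```text
time_s: 22.17
ee_pos: [526.8, -111.5, 64.4]
ee_rot: [179.9, 0.0, 91.8]
force: [-0.8, 0.1, 3.4]
gripper_width: 24.1
time_s: 22.33
ee_pos: [526.8, -111.5, 64.4]
ee_rot: [179.9, 0.0, 91.8]
force: [0.1, 0.7, 3.8]
gripper_width: 23.8
d cm [-0.05  0.03  0.11] rv [0.0006 0.0016 0.0005] t 22.33 F [0.1 0.7 3.8] tq [ 0.15  0.8  -0.05]
```

```bash
python3 -m creep '0 0 0 0 0 0 1;0 0 0 0 0 0 1;0 0 0 0 0 0 1' 4;python3 -m creep '0 0 0 0 0 0 0.45;0 0 0 0 0 0 0.4;0 0 0 0 0 0 0.3;0 0 0 0 0 0 0;0 0 0 0 0 0 -0.3;0 0 0 0 0 0 -1;0 0 0 0 0 0 -1;0 0 0 0 0 0 -1' 20;python3 -c "
from h import *
need([526.3,-111.2,65.5],91.8)"
```

```text
time_s: 22.58
ee_pos: [526.9, -111.5, 64.3]
ee_rot: [179.9, 0.0, 91.8]
force: [-0.9, -0.7, 2.9]
gripper_width: 24.1
time_s: 23.25
ee_pos: [528.3, -111.8, 63.6]
ee_rot: [179.7, 0.1, 91.8]
force: [-0.5, -0.0, -0.2]
gripper_width: 62.4
d cm [-0.2   0.06  0.19] rv [0.0013 0.0053 0.0004] t 23.25 F [-0.5 -0.  -0.2] tq [ 0.01  0.   -0.  ]
```

Free now. I'll open fully and lift straight up.

```bash
python3 -m creep '0 0 0.1 0 0.004 0 -1;0 0 0.1 0 0 0 -1;0 0 0.1 0 0 0 -1;0 0 0.1 0 0 0 -1;0 0 1 0 0 0 -1;0 0 1.5 0 0 0 -1;0 0 2 0 0 0 -1;0 0 2.5 0 0 0 -1;0 0 3 0 0 0 -1;0 0 3 0 0 0 -1;0 0 3 0 0 0 -1;0 0 0 0 0 0 -1';python3 -c "
from h import *
need([526.3,-111.2,65.5],91.8)"
```

```text
time_s: 24.25
ee_pos: [525.4, -111.2, 238.9]
ee_rot: [-179.9, 0.0, 91.8]
force: [1.2, -0.8, 0.6]
gripper_width: 91.4
d cm [  0.09  -0.   -17.34] rv [ 0.0008 -0.0015  0.0004] t 24.25 F [ 1.2 -0.8  0.6] tq [ 0.03 -0.06 -0.03]
```

Next I'll retreat toward the robot so the top camera is clear.

```bash
python3 -m creep '-2 -3 0 0 0 0 -1;-2 -3 0 0 0 0 -1;-2 -3 0 0 0 0 -1;-2 -3 0 0 0 0 -1;-2 -3 0 0 0 0 -1;-1 -3 0 0 0 0 -1;0 0 0 0 0 0 -1;0 0 0 0 0 0 -1';python3 -c "
from h import *
f=grab('top');crop(f,(180,190,400,330),3.6,'pics/f1.png')
f=grab('side');crop(f,(255,190,425,410),2.7,'pics/f2.png')"
```

```text
time_s: 24.92
ee_pos: [411.5, -296.4, 247.2]
ee_rot: [179.3, 0.4, 92.1]
force: [0.7, 0.2, 0.0]
gripper_width: 91.2
```

View pics/f1.png

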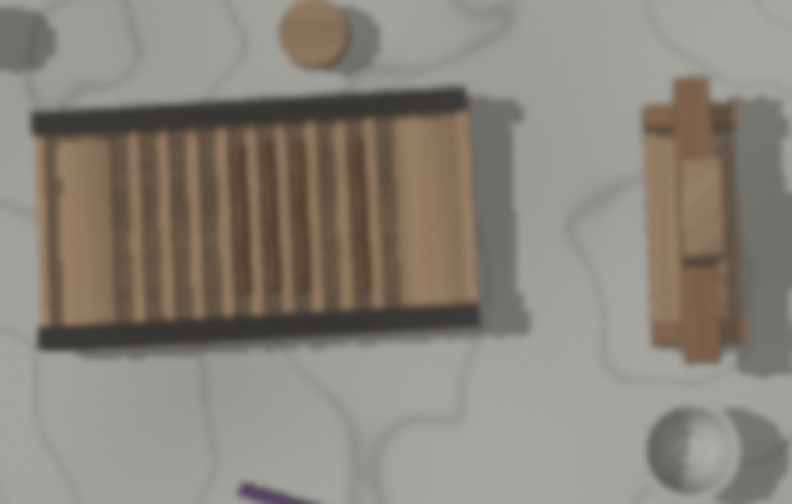

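View pics/f2.png

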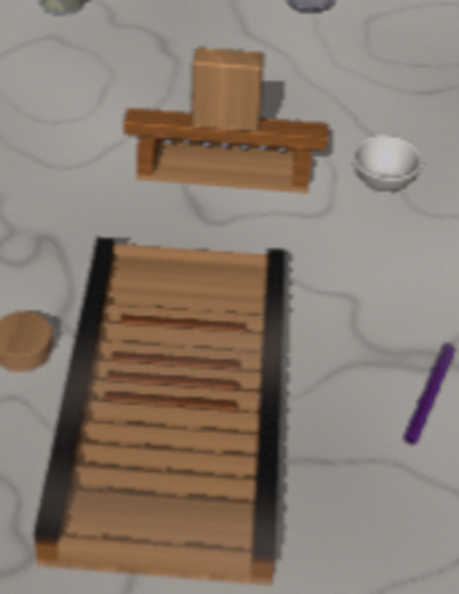

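```bash
python3 - <<'E'
from h import *
f=vision.grab_frame("top")
T=lambda p,z: np.array([at(f,[a/3.6+180-.5,b/3.6+190-.5],z)[:2] for a,b in p])
c=T([(643,106),(737,102),(746,342),(652,345)],32);print("stand",c.mean(0))
d=T([(673,79),(710,77),(720,361),(685,362)],46);print("bar",d.mean(0),np.round(d,1).tolist())
h=T([(681,159),(721,157),(724,254),(685,260)],112);print("handle",h.mean(0))
s=vision.grab_frame("side")
# side: compare bar ends in px for level bar model
a=np.radians(1.8)
for x,y in((85,11),(-85,11),(85,-11),(-85,-11)):
    P=[526.5+x*np.cos(a)-y*np.sin(a),-111+x*np.sin(a)+y*np.cos(a)]
    q=proj(s,[[*P,46],[*P,32]]); print((x,y),np.round((q+.5-[255,190])*2.7).tolist())
a=vision.grab_frame("side");crop(a,(295,200,385,265),8,"pics/f3.png")
print(monitor.state()["qvel"].round(2),monitor.state()["time_s"])
E
```

```text
stand [ 526.50530587 -110.84439694]
bar [ 527.57806748 -111.52376651] [[610.7, -98.3], [611.8, -120.2], [444.1, -124.0], [443.7, -103.6]]
handle [ 526.8887381  -110.82890255]
(85, 11) [[125.0, 123.0], [125.0, 137.0]]
(-85, 11) [[331.0, 140.0], [329.0, 153.0]]
(85, -11) [[129.0, 108.0], [129.0, 121.0]]
(-85, -11) [[331.0, 123.0], [330.0, 136.0]]
[ 0.26  0.09  0.06 -0.07 -0.05 -0.11] 25.1667
```

View pics/f3.png

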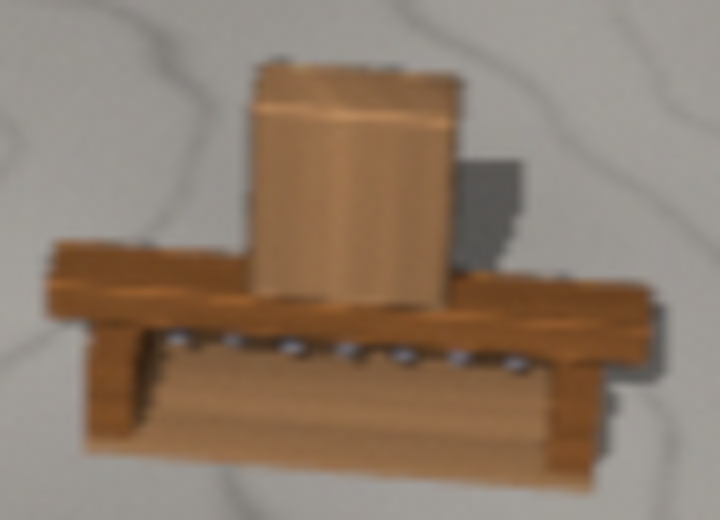

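```bash
python3 -c "
from workcell import job
print(job.job_done())"
```

```text
the job is handed in; nothing more can be done
None
```

I took the rake from its stand and combed the tray in one pass, pressing at about 6–10 N by the wrist force readings between moves. Then I stood the rake back on the stand and handed the job in at about 25 s.

- **Pass direction:** I first lowered the rake over the -y landing without touching, and that turned out to be the low end of the rims. I then set the bar down on the +y (high) landing and combed all the way to the -y landing.
- **Sticks:** The final pictures show all four sticks parallel and down in grooves, with nothing left on top of the ridges.
- **Rake:** It sits about 1 mm from the stand's centre in the pictures, roughly aligned with the stand, and looks level.
- **Other things:** The lid, the bowl and the purple stick look unmoved in the final close-ups. The jars and the spoon were not re-measured.
- **Doubts:** No check failed. The bar tilted up to about 1° along the rims' slope during the pass, and it ran up to about 4 mm off the tray's middle line, still on both rims.

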